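Tip the turned plugs into the tote's pouring corner and hold

ROBOT

A 6-joint arm with a two-finger parallel gripper is mounted at the origin on the work surface. World frame = base frame: x ahead of the robot, y to its left, z up, the work surface at z = 0. Lengths are in mm, angles in rad, forces in N, time in s.
With the tool pointing down it reaches from about 350 to 725 mm from the base axis. Payload 4.3 kg.
Tool frame: the origin (TCP) lies at the very end of the fingers, on their centre line; the grasp point (between the pads) lies 19 mm behind it; z points along the fingers, y is the line along which they close (so a half turn about z gives the same grasp; the last joint's range is limited). The gripper opens to 85 mm and grips with 20 to 120 N. Pads are 22 mm wide; open, the fingers measure 114 mm over their backs; the gripper's body (76 mm by 85 mm) begins 54 mm behind the grasp point. The pads swing forward as they close: fully open they stand 13 mm farther back than shut.
Start: joints at [1.11, 0.377, 0.081, 1.274, 0, 1.46], TCP at [197.607, 540.017, 231.329] pointing down, gripper open.
Joint ranges: [-2.72, 2.72], [-0.84, 1.66], [-1.02, 1.22], [-1.77, 2.12], [-1.37, 1.28], [-3.14, 3.14]. Speed limits (rad/s): [2.57, 2.57, 3.14, 3.14, 3.14, 3.14].

INTERFACE

Orientations are given as a rotation vector (axis times angle).
In Python, from plant import arm, cams, job gives the robot as it stands.
- The arm moves only by the tool carry_out, never from a script. Its argument "rows" is a list of rows, each a list of 3 entries, a list of its own where there are three numbers: the shift along the tool's x, y, z in m, then the turn about the tool's z in degrees, then the finger opening in m, from 0 to 0.0854. A call has 1 to 20 rows; each row is the pose to reach, as a shift and turn from the pose commanded when the call began, along the tool's axes at that moment; what a row does not reach only later rows make up. A row lasts 1/10 s, in which the tool goes at most 50 mm and 8.59 degrees, less where a joint would pass 70% of its speed; a pose out of reach is approached as far as the arm can. A call with a gripper value outside its range is refused whole. The fingers move at their own pace and stop on an object; "squeeze" is the grip in N (left out, the last holds). Time passes only in rows, so rows that repeat a pose let the fingers close. It gives the time, the measured TCP pose, the force, the opening and the grip force at its end, in the units of the state.
- arm.sense(): the state, without advancing time (a new reading comes with each control period).
- cams.capture(name): name is "side" or "top"; returns a dict with "pixels" (400x640x3 uint8, red, green, blue), "intrinsics" (3x3 intrinsics, pixels), "position" and "orientation" of the camera in the world. Camera axes: x right, y down, z forward; pixel columns grow to the right and rows downward; lengths in mm; the calibration is good to about 2 mm. A picture is of the moment at which its call begins. There is no depth.
- job.hand_in(): hands the job in; it is judged then, once.
The state is a dict: "clock": time; "qpos": joint angles; "qd": joint speeds; "tau": joint torques, N m; "tool_pos": TCP position; "tcp_rot": TCP orientation; "ft_force": force on the tool from outside, world axes, zero at the start; "moment": the same for the moment, N m; "gripper_width": opening from 0.0 (shut) to 1.0 (fully open); "gripper_force": force on a finger pad.
Only numpy, scipy, OpenCV 4.12 (cv2) and the standard library are available. Lean on these libraries where they do the work, as an engineer would, in place of code of your own. Each camera call takes 0.05 s, during which the arm holds its last target. There are 200 camera calls.

TASK

Pick the small parts tote up off the bench by its bar handle and tip it towards its pouring corner (the one with the cut-down walls and the lip) until all four loose steel plugs have slid together into that corner. Move the plugs only by tilting, spill none, and leave the gauge case, dial stand and jar alone. Finish while still holding the tote still, tipped and clear of the bench, with the plugs lying in the corner ready to be picked out.

Things in the scene. Friction and masses are not known exactly. Their poses are not given: they have to be found in the camera images.
- tote_handle (a point): Centre of the tote's straight black plastic bar handle, over the tote's centre, 95 mm above its underside. Bar 164 mm long along the tote's y, 14 mm thick (x), 20 mm high, a post at each end; 25 mm free between bar and rim height. Grasp it with the fingers closing along x; 40 N holds without slip. Axes: x along the tote's length, y along the bar, z up; the pouring corner lies at +x +y.
- pour_corner (a point): Inside floor corner of the tote's pouring corner, at x +101, y +71, z -91 mm from the bar's centre in the tote's axes (same axes). The only corner where both walls are cut down from 60 to 36 mm, over the last 55 mm, and where a flat lip 56 mm wide sticks out some 19 mm at the cut-down height.
- tote: Open white plastic parts tote, 210 mm long (x) by 150 mm wide (y), walls 60 mm high and 4 mm thick, floor 4 mm thick, 0.26 to 0.43 kg empty. Origin at the centre of its underside. Stands level on the bench at the start, turned any way round.
- plug0_center (a point): Turned steel plug 1 of 4, all alike: flange 24 mm in diameter, 8 mm thick, with a shank 14 mm in diameter, 12 mm long; 42 g. Loose on the tote's floor, flange down, away from the pouring corner. This point: its centre, 10 mm above the flange's face. It slides on a slope of about 10 degrees; 25 to 30 degrees towards the corner brings it along the walls too, within 2 s; a slow rock frees a jam.
- plug1_center (a point): Turned steel plug 2 of 4, all alike: flange 24 mm in diameter, 8 mm thick, with a shank 14 mm in diameter, 12 mm long; 42 g. Loose on the tote's floor, flange down, away from the pouring corner. This point: its centre, 10 mm above the flange's face. It slides on a slope of about 10 degrees; 25 to 30 degrees towards the corner brings it along the walls too, within 2 s; a slow rock frees a jam.
- plug2_center (a point): Turned steel plug 3 of 4, all alike: flange 24 mm in diameter, 8 mm thick, with a shank 14 mm in diameter, 12 mm long; 42 g. Loose on the tote's floor, flange down, away from the pouring corner. This point: its centre, 10 mm above the flange's face. It slides on a slope of about 10 degrees; 25 to 30 degrees towards the corner brings it along the walls too, within 2 s; a slow rock frees a jam.
- plug3_center (a point): Turned steel plug 4 of 4, all alike: flange 24 mm in diameter, 8 mm thick, with a shank 14 mm in diameter, 12 mm long; 42 g. Loose on the tote's floor, flange down, away from the pouring corner. This point: its centre, 10 mm above the flange's face. It slides on a slope of about 10 degrees; 25 to 30 degrees towards the corner brings it along the walls too, within 2 s; a slow rock frees a jam.
- gauge_case: Bystander: closed wooden gauge case, 80 x 130 x 50 mm, origin under its centre, standing to the left or right of the tote.
- dial_stand: Bystander: dial indicator on a round steel foot (90 mm in diameter), 148 mm tall, origin under the foot's centre.
- jar: Bystander: closed jar, 68 mm in diameter, 85 mm tall, origin under its centre.

How it is judged (in metres and radians):
At the end, for the whole second after the job is handed in: The fingers hold the tote still, touching neither bench nor bystanders, its pouring corner over 30 mm up; both sides slope at least 5 degrees down to that corner, tipped under 60 degrees in all; all four plug centres rest within 90 mm of the corner's inner floor point (height (world z) of pour_corner above 0.03 m and angle between tote_handle's own x axis and vertical above 1.6608 rad and angle between tote_handle's own y axis and vertical above 1.6608 rad and angle between tote_handle's own z axis and vertical below 1.05 rad and contact force between the fingers and tote above 1 N and contact force between tote and table below 0.05 N and contact force between tote and gauge_case below 0.05 N and contact force between tote and dial_stand below 0.05 N and contact force between tote and jar below 0.05 N and linear speed of each of tote, plug0, plug1, plug2, plug3 below 0.03 m/s and angular speed of tote below 0.15 rad/s and distance between each of plug0_center, plug1_center, plug2_center, plug3_center and pour_corner below 0.09 m); the arm keeps its last pose, push and grip.
It fails at once if a plug is spilled onto the bench (contact force between any of plug0, plug1, plug2, plug3 and table above 0.02 N).
It fails at once if the robot pushes a plug itself (contact force between any of the fingers, the arm and plug0 above 0.5 N or contact force between any of the fingers, the arm and plug1 above 0.5 N or contact force between any of the fingers, the arm and plug2 above 0.5 N or contact force between any of the fingers, the arm and plug3 above 0.5 N).
It fails at once if a bystander (gauge case, dial stand or jar) is shoved by more than 20 mm (distance of any of gauge_case, dial_stand, jar from where it was at the start of the episode above 0.02 m).
It also fails if it takes over 38 s, if anything falls off the work surface, if the arm or the gripper's body presses on something with over 40 N, if the wrist force passes 120 N, or if a joint passes its speed limit or range.

## Working session

There is one attempt and no reset: what is moved stays moved. The work goes in short steps, Python scripts to look and compute and a tool call to move; the robot and the scene stay as the last step left them, time stands still between calls to the robot, and variables do not carry over. Pictures are saved under pics/ and viewed, at most 10 in all, crops included, and the job is handed in when it is done.

Besides the shell and the picture viewer there is one more tool, called after ">>>" by a JSON object that holds its "api" and its "payload", one argument or row to a line. carry_out: Moves the arm, as the interface text tells. Its arguments: {"type":"object","properties":{"rows":{"type":"array"},"squeeze":{"type":"number"}},"required":["rows"]}

```bash
ls; mkdir -p pics; python3 - <<'E'
from plant import arm,cams,job
import cv2,numpy as np
print(arm.sense())
for n in("side","top"):
    c=cams.capture(n); cv2.imwrite(f"pics/{n}0.png",c["pixels"][:,:,::-1]); print(n,c["intrinsics"],c["position"],c["orientation"])
E
```

```text
pics
{'clock': 0.0, 'qpos': array([ 1.10966790e+00,  3.78052423e-01,  7.96009524e-02,  1.27442153e+00,
       -1.51303315e-05,  1.46050342e+00]), 'qd': array([ 0.00089646,  0.0004799 , -0.00163335,  0.00151667, -0.00071549,
        0.0009476 ]), 'tau': array([-3.81277086e-04, -4.63607597e+01,  2.69874215e+01,  2.09219148e-02,
       -3.51702938e-04,  3.56148753e-06]), 'tool_pos': array([197.30857275, 539.36476886, 230.35731536]), 'tcp_rot': array([-0.54816927, -3.09281734,  0.00313592]), 'ft_force': array([ 0.58247095, -0.76529203, -0.26963361]), 'moment': array([-0.03658175,  0.01249462, -0.03884525]), 'gripper_force': 0.0, 'gripper_width': 0.9964476086721938}
side [[421.51919271   0.         319.65250331]
 [  0.         421.51919271 202.7555206 ]
 [  0.           0.           1.        ]] [  12.10072058 -946.91261022  833.19542121] [-2.11086591  0.56152548 -0.29306736]
top [[403.8414411    0.         316.71415911]
 [  0.         403.8414411  199.60652136]
 [  0.           0.           1.        ]] [ 414.94618435  -15.94300882 1049.49430811] [-2.19715277  2.13633973 -0.11835643]
```

View pics/side0.png

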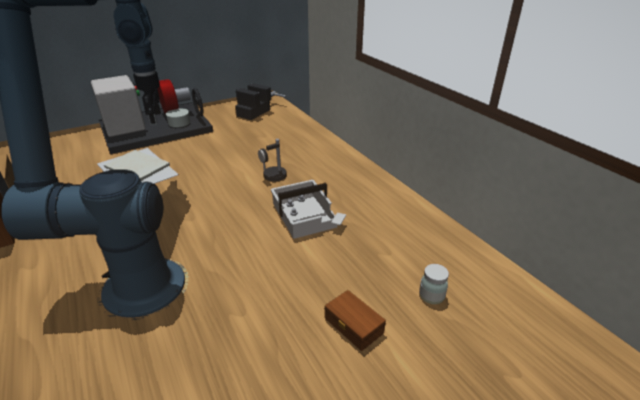

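View pics/top0.png

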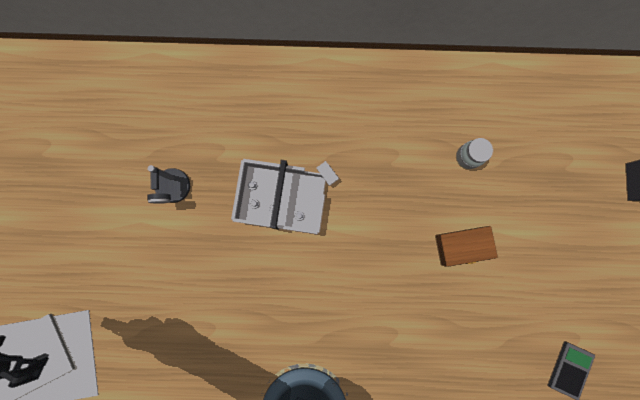

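The side view shows the tote (≈305,208) with the jar and case to its right and the dial stand beyond it. In the top view the tote is at (280,195), its bar runs from (283,162) to (277,228), and the lip and pouring corner are at (328,174). The stand is at (170,185). The interface only turns about tool z, so I'll test in free air whether overreaching tilts the tool.

>>> {"api": "carry_out", "payload": {
  "rows": [
    [[0,0.05,0],0,0.085],
    [[0,0.1,0],0,0.085],
    [[0,0.15,0],0,0.085],
    [[0,0.2,0],0,0.085],
    [[0,0.25,0],0,0.085],
    [[0,0.3,0],0,0.085],
    [[0,0.35,0],0,0.085],
    [[0,0.35,0],0,0.085]
  ]
}}

```text
clock: 0.9
tool_pos: [282.7, 772.6, 191.0]
tcp_rot: [0.547, 3.084, 0.071]
ft_force: [-0.5, 0.0, -0.1]
gripper_width: 0.995
gripper_force: 0.0
```

```bash
cat > h.py <<'E'
from plant import arm,cams,job
import cv2,numpy as np
from scipy.spatial.transform import Rotation as Rn
def ray(c,uv):
    d=Rn.from_rotvec(c["orientation"]).apply(np.linalg.inv(c["intrinsics"])@[uv[0],uv[1],1.]); return c["position"],d/np.linalg.norm(d)
def onz(c,uv,z):
    p,d=ray(c,uv); return p+d*(z-p[2])/d[2]
def proj(c,P):
    p=Rn.from_rotvec(c["orientation"]).inv().apply(np.atleast_2d(P)-c["position"])@c["intrinsics"].T; return p[:,:2]/p[:,2:]
def st():
    s=arm.sense(); R=Rn.from_rotvec(s["tcp_rot"]).as_matrix()
    print("t",s["clock"],"q",s["qpos"].round(3),"p",s["tool_pos"].round(1),"F",s["ft_force"].round(1),"w",round(s["gripper_width"],3),round(s["gripper_force"],1)); print(R.round(3)); return s,R
E
python3 -c "
from h import *
st()"
```

```text
t 0.9 q [1.142 1.054 1.217 1.687 0.003 1.493] p [282.7 772.6 191. ] F [-0.5  0.  -0.1] w 0.995 0.0
[[-0.939  0.343  0.017]
 [ 0.344  0.938  0.043]
 [-0.001  0.046 -0.999]]
```

>>> {"api": "carry_out", "payload": {
  "rows": [
    [[0,0.3,0],0,0.085],
    [[0,0.3,0],0,0.085],
    [[0,0.3,0],0,0.085],
    [[0,0.3,0],0,0.085]
  ]
}}

```text
clock: 1.3
tool_pos: [298.8, 815.9, 151.8]
tcp_rot: [0.544, 3.068, 0.165]
ft_force: [-0.5, -0.8, 0.2]
gripper_width: 0.991
gripper_force: 0.0
```

```bash
python3 -c "
from h import *
st()"
```

```text
t 1.3 q [1.145 1.107 1.22  1.576 0.005 1.496] p [298.8 815.9 151.8] F [-0.5 -0.8  0.2] w 0.991 0.0
[[-0.939  0.342  0.04 ]
 [ 0.344  0.934  0.1  ]
 [-0.003  0.108 -0.994]]
```

>>> {"api": "carry_out", "payload": {
  "rows": [
    [[0,-0.05,0],0,0.085],
    [[0,-0.1,0],0,0.085],
    [[0,-0.15,0],0,0.085],
    [[0,-0.2,0],0,0.085]
  ]
}}

```text
clock: 1.7
tool_pos: [258.5, 704.1, 141.1]
tcp_rot: [0.544, 3.067, 0.169]
ft_force: [0.3, 1.2, 1.5]
gripper_width: 0.993
gripper_force: 0.0
```

```bash
python3 -c "
from h import *
st()"
```

```text
t 1.7 q [1.132 0.677 0.334 1.117 0.007 1.483] p [258.5 704.1 141.1] F [0.3 1.2 1.5] w 0.993 0.0
[[-0.939  0.341  0.041]
 [ 0.344  0.933  0.103]
 [-0.003  0.111 -0.994]]
```

>>> {"api": "carry_out", "payload": {
  "rows": [
    [[0,-0.05,-0.02],0,0.085],
    [[0,-0.1,-0.04],0,0.085],
    [[0,-0.15,-0.05],0,0.085],
    [[0,-0.2,-0.05],0,0.085],
    [[0,-0.25,-0.05],0,0.085],
    [[0,-0.3,-0.05],0,0.085],
    [[0,-0.35,-0.05],0,0.085],
    [[0,-0.4,-0.05],0,0.085],
    [[0,-0.45,-0.05],0,0.085],
    [[0,-0.48,-0.05],0,0.085],
    [[0,-0.48,-0.05],0,0.085]
  ]
}}

```text
clock: 2.8
tool_pos: [89.3, 245.9, 137.0]
tcp_rot: [0.546, 3.07, 0.158]
ft_force: [0.2, -1.3, -0.4]
gripper_width: 0.994
gripper_force: 0.0
```

```bash
python3 -c "
from h import *
st()
c=cams.capture('side')
for uv in[(150,140),(255,112),(165,180),(310,110),(640,340)]: print(uv,onz(c,uv,0).round())
c=cams.capture('top')
for uv in[(320,42),(283,162),(277,228),(322,172)]: print(uv,onz(c,uv,0 if uv[1]<100 else 95 if uv[0]<300 else 36).round())
for uv in[(170,185),(475,155),(466,246)]: print(uv,onz(c,uv,20).round())
"
```

```text
t 2.8 q [ 0.946 -0.314 -0.895  0.89   0.026  1.299] p [ 89.3 245.9 137. ] F [ 0.2 -1.3 -0.4] w 0.994 0.0
[[-0.939  0.343  0.037]
 [ 0.345  0.934  0.096]
 [-0.002  0.103 -0.995]]
(150, 140) [203. 931.   0.]
(255, 112) [738. 999.   0.]
(165, 180) [180. 544.   0.]
(310, 110) [995. 881.   0.]
(640, 340) [ 987. -765.    0.]
(320, 42) [961. -13.   0.]
(283, 162) [606.  67.  95.]
(277, 228) [448.  76.  95.]
(322, 172) [595. -28.  36.]
(170, 185) [553. 362.  20.]
(475, 155) [ 654. -424.   20.]
(466, 246) [ 418. -398.   20.]
```

>>> {"api": "carry_out", "payload": {
  "rows": [
    [[0,-0.05,0.03],0,0.085],
    [[0,-0.1,0.05],0,0.085],
    [[0,-0.15,0.05],0,0.085],
    [[0,-0.2,0.05],0,0.085],
    [[0,-0.2,0.05],0,0.085]
  ]
}}

```text
clock: 3.4
tool_pos: [45.8, 111.5, 145.9]
tcp_rot: [0.538, 3.073, 0.148]
ft_force: [1.1, -1.8, 1.1]
gripper_width: 0.995
gripper_force: 0.0
```

```bash
python3 -c "
from h import *
st()"
```

```text
t 3.4 q [ 0.398 -0.733 -1.015  1.222  0.07   0.747] p [ 45.8 111.5 145.9] F [ 1.1 -1.8  1.1] w 0.995 0.0
[[-0.941  0.338  0.034]
 [ 0.34   0.936  0.09 ]
 [-0.002  0.096 -0.995]]
```

```bash
python3 - <<'E'
from h import *
s,R=st()
im={n:cv2.imread(f"pics/{n}0.png") for n in("top","side")}
cam={n:cams.capture(n) for n in im}
def blob(n,box):
    x0,y0,x1,y1=box; g=im[n][y0:y1,x0:x1].max(2); m=(g<60).astype(np.uint8)
    k,l,stt,cc=cv2.connectedComponentsWithStats(m)
    i=1+np.argmax(stt[1:,4]); pts=np.argwhere(l==i)[:,::-1]+[x0,y0]
    return cv2.minAreaRect(pts.astype(np.float32)),len(pts),pts
for n,b in(("top",(262,152,302,240)),("side",(268,175,335,225))):
    r,k,pts=blob(n,b); print(n,r,k)
    bx=cv2.boxPoints(r); print(bx.round(1).tolist())
    if n=="top":
        for z in(95,105):
            e=sorted(bx.tolist(),key=lambda p:p[1]); a=onz(cam[n],np.mean(e[:2],0),z);b2=onz(cam[n],np.mean(e[2:],0),z)
            print(z,a.round(1),b2.round(1),((a+b2)/2).round(1),np.linalg.norm(a-b2).round(1),"yaw_y deg",np.degrees(np.arctan2(*(a-b2)[1::-1])))
c=(a+b2)/2; print(proj(cam["side"],[a,b2,c]))
for n,b in(("top",(225,150,345,245)),("side",(265,165,350,240))):
    x0,y0,x1,y1=b; cv2.imwrite(f"pics/{n}c.png",cv2.resize(im[n][y0:y1,x0:x1],None,fx=5,fy=5,interpolation=cv2.INTER_NEAREST))
a=cv2.imread("pics/topc.png");b=cv2.imread("pics/sidec.png");h=max(a.shape[0],b.shape[0])
f=lambda q:cv2.copyMakeBorder(q,0,h-q.shape[0],0,0,0)
q=np.hstack([f(a),f(b)]);cv2.imwrite("pics/c.png",cv2.resize(q,(790,int(q.shape[0]*790/q.shape[1]))))
E
```

```text
t 3.4 q [ 0.398 -0.733 -1.015  1.222  0.07   0.747] p [ 45.8 111.5 145.9] F [ 1.1 -1.8  1.1] w 0.995 0.0
[[-0.941  0.338  0.034]
 [ 0.34   0.936  0.09 ]
 [-0.002  0.096 -0.995]]
top ((285.7953186035156, 193.9832763671875), (66.28587341308594, 37.54932403564453), 80.04937744140625) 408
[[261.6000061035156, 164.60000610351562], [298.6000061035156, 158.10000610351562], [310.0, 223.39999389648438], [273.0, 229.89999389648438]]
95 [607.8  74.4  95. ] [452.1  41.5  95. ] [530.  58.  95.] 159.1 yaw_y deg 11.932092051761915
105 [605.8  73.5 105. ] [451.7  40.9 105. ] [528.8  57.2 105. ] 157.5 yaw_y deg 11.932092051761913
side ((300.1568908691406, 194.4429931640625), (21.84213638305664, 54.615692138671875), 62.904441833496094) 370
[[270.8999938964844, 197.1999969482422], [319.5, 172.3000030517578], [329.3999938964844, 191.6999969482422], [280.79998779296875, 216.60000610351562]]
[[323.26148418 183.40737648]
 [285.32835984 201.33400302]
 [304.90427583 192.08271826]]
```

View pics/c.png

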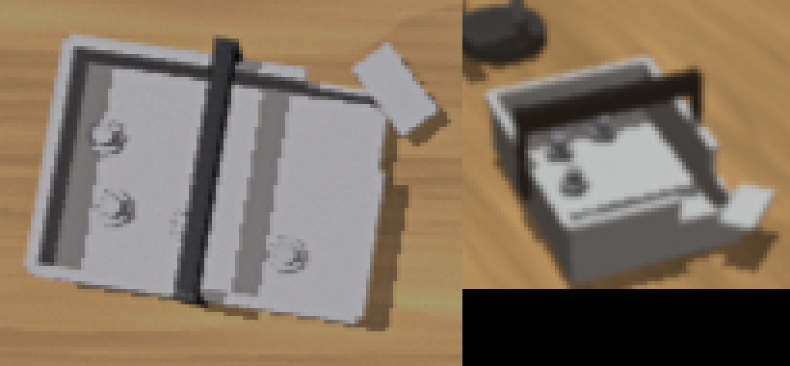

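```bash
python3 - <<'E'
from h import *
s,R=st()
g=cv2.imread("pics/top0.png").max(2).astype(float); cam=cams.capture("top")
P=[]
for v in range(168,222):
    u0=284.2+(v-160.4)*(274.3-284.2)/(227.8-160.4); us=np.arange(int(u0-5),int(u0+7)); w=np.clip(110-g[v,us],0,None); P.append([(us*w).sum()/w.sum(),v])
vx,vy,x0,y0=cv2.fitLine(np.float32(P),cv2.DIST_HUBER,0,.01,.01).ravel()
e=[(x0+(v-y0)*vx/vy,v) for v in(160.4,228.3)]; print(e)
a,b=[onz(cam,p,100) for p in e]; c=(a+b)/2
yaw=np.arctan2(a[1]-b[1],a[0]-b[0]); print(a,b,c,np.linalg.norm(a-b),"y-axis yaw",np.degrees(yaw))
cs=cams.capture("side"); print(proj(cs,[a,b]))
# target: tool y along tote -x (yaw+90)
ty=np.arctan2(R[1,1],R[0,1]); print("tool y yaw",np.degrees(ty),"need world turn",np.degrees(yaw)+90-np.degrees(ty))
for z in (260,): print("shift tool",R.T@(np.array([c[0],c[1],z])-s["tool_pos"]))
E
```

```text
t 3.5 q [ 0.386 -0.733 -1.016  1.219  0.069  0.754] p [ 48.  111.2 145.6] F [ 0.3 -0.3 -0. ] w 0.993 0.0
[[-0.934  0.355  0.037]
 [ 0.357  0.93   0.09 ]
 [-0.003  0.097 -0.995]]
[(np.float32(283.72256), 160.4), (np.float32(272.9701), 228.3)]
[609.32450318  65.30609355 100.        ] [446.79570737  84.58188597 100.        ] [528.06010527  74.94398976 100.        ] 163.66785158220645 y-axis yaw -6.763642281733103
[[325.43823634 185.55449639]
 [277.95212265 196.36612687]]
tool y yaw 69.09553301176874 need world turn 14.140824706498165
shift tool [-461.62255275  147.92693447  -99.19622424]
```

>>> {"api": "carry_out", "payload": {
  "rows": [
    [[-0.046,0.015,-0.015],0,0.085],
    [[-0.092,0.03,-0.03],0,0.085],
    [[-0.138,0.045,-0.05],-2,0.085],
    [[-0.184,0.06,-0.06],-4,0.085],
    [[-0.23,0.075,-0.07],-6,0.085],
    [[-0.276,0.09,-0.08],-8,0.085],
    [[-0.322,0.105,-0.09],-10,0.085],
    [[-0.368,0.12,-0.1],-12,0.085],
    [[-0.414,0.135,-0.1],-14,0.085],
    [[-0.462,0.148,-0.1],-14,0.085],
    [[-0.462,0.148,-0.1],-14,0.085],
    [[-0.462,0.148,-0.1],-14,0.085]
  ]
}}

```text
clock: 4.8
tool_pos: [528.1, 86.7, 254.1]
tcp_rot: [0.156, 3.111, 0.142]
ft_force: [-1.2, 0.2, 0.6]
gripper_width: 0.998
gripper_force: 0.0
```

```bash
python3 - <<'E'
from h import *
s,R=st()
print("tool y yaw",np.degrees(np.arctan2(R[1,1],R[0,1])))
for z in(130,79): print(R.T@(np.array([528,75,z])-s["tool_pos"]))
E
```

```text
t 4.8 q [-0.008  0.258 -0.031  1.255  0.09   0.093] p [528.1  86.7 254.1] F [-1.2  0.2  0.6] w 0.998 0.0
[[-0.995  0.099  0.028]
 [ 0.101  0.991  0.089]
 [-0.019  0.092 -0.996]]
tool y yaw 84.31968063479384
[  1.22831159 -23.03391937 122.45318137]
[  2.17418983 -27.71372992 173.2292061 ]
```

>>> {"api": "carry_out", "payload": {
  "rows": [
    [[0.002,-0.015,0.05],1,0.085],
    [[0.002,-0.026,0.09],1,0.085],
    [[0.002,-0.026,0.125],1,0.085],
    [[0.002,-0.026,0.15],1,0.085],
    [[0.002,-0.026,0.165],1,0.085],
    [[0.002,-0.026,0.175],1,0.085],
    [[0.002,-0.026,0.175],1,0.085],
    [[0.002,-0.026,0.175],1,0.085]
  ]
}}

```text
clock: 5.6
tool_pos: [527.3, 73.5, 80.9]
tcp_rot: [0.19, 3.106, 0.142]
ft_force: [-0.3, -0.8, 0.2]
gripper_width: 0.996
gripper_force: 0.0
```

```bash
python3 - <<'E'
from h import *
st()
c=cams.capture("side");t=cams.capture("top")
q=np.hstack([cv2.resize(i,(400,400)) for i in(t["pixels"][130:250,220:340],c["pixels"][130:250,245:365])])
cv2.imwrite("pics/pre.png",q[:,:,::-1])
E
```

```text
t 5.6 q [-0.034  0.359 -0.359  0.824  0.09   0.089] p [527.3  73.5  80.9] F [-0.3 -0.8  0.2] w 0.996 0.0
[[-0.992  0.12   0.032]
 [ 0.122  0.988  0.089]
 [-0.021  0.092 -0.996]]
```

View pics/pre.png

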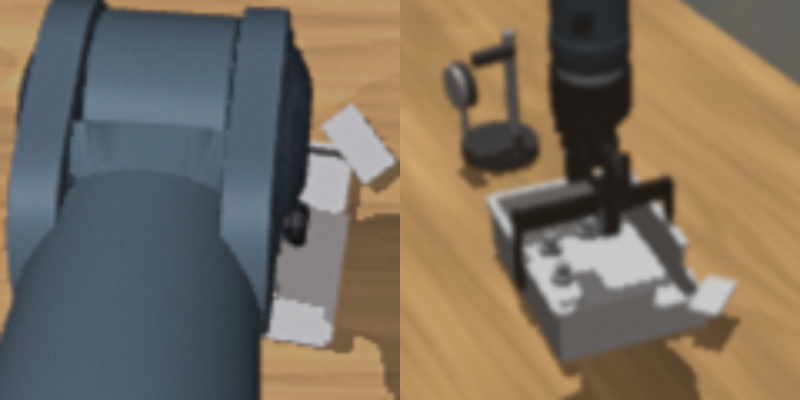

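The left crop is blocked by the arm. The right crop shows the fingers straddling the bar near its centre, at about (600,190). I'll close gently.

>>> {"api": "carry_out", "payload": {
  "rows": [
    [[0,0.002,0.004],0,0.05],
    [[0,0.002,0.004],0,0.03],
    [[0,0.002,0.004],0,0.015],
    [[0,0.002,0.004],0,0.005],
    [[0,0.002,0.004],0,0.005],
    [[0,0.002,0.004],0,0.005],
    [[0,0.002,0.004],0,0.005],
    [[0,0.002,0.004],0,0.005]
  ],
  "squeeze": 20
}}

```text
clock: 6.5
tool_pos: [528.0, 74.8, 76.8]
tcp_rot: [0.192, 3.106, 0.142]
ft_force: [-0.5, 1.4, 3.4]
gripper_width: 0.173
gripper_force: 19.5
```

```bash
python3 -c "
from h import *
st()"
```

```text
t 6.5 q [-0.031  0.364 -0.363  0.814  0.09   0.093] p [528.   74.8  76.8] F [-0.5  1.4  3.4] w 0.173 19.5
[[-0.992  0.122  0.032]
 [ 0.124  0.988  0.089]
 [-0.021  0.093 -0.995]]
```

>>> {"api": "carry_out", "payload": {
  "rows": [
    [[0,0,-0.003],0,0.005],
    [[0,0,-0.008],0,0.005],
    [[0,0,-0.015],0,0.005],
    [[0,0,-0.025],0,0.005],
    [[0,0,-0.037],0,0.005],
    [[0,0,-0.05],0,0.005],
    [[0,0,-0.065],0,0.005],
    [[0,0,-0.08],0,0.005],
    [[0,0,-0.1],0,0.005],
    [[0,0,-0.12],0,0.005],
    [[0,0,-0.14],0,0.005],
    [[0,0,-0.16],0,0.005],
    [[0,0,-0.18],0,0.005],
    [[0,0,-0.195],0,0.005],
    [[0,0,-0.2],0,0.005],
    [[0,0,-0.2],0,0.005]
  ],
  "squeeze": 60
}}

```text
clock: 8.1
tool_pos: [522.0, 56.8, 276.8]
tcp_rot: [0.192, 3.105, 0.141]
ft_force: [0.8, 1.0, -5.8]
gripper_width: 0.154
gripper_force: 58.9
```

```bash
python3 - <<'E'
from h import *
st()
c=cams.capture("side");t=cams.capture("top")
q=np.hstack([cv2.resize(i,(400,400)) for i in(t["pixels"][100:260,210:370],c["pixels"][60:220,225:385])])
cv2.imwrite("pics/lift.png",q[:,:,::-1])
E
```

```text
t 8.1 q [-0.067  0.233 -0.006  1.305  0.091  0.058] p [522.   56.8 276.8] F [ 0.8  1.  -5.8] w 0.154 58.9
[[-0.992  0.122  0.033]
 [ 0.124  0.988  0.089]
 [-0.022  0.092 -0.995]]
```

View pics/lift.png

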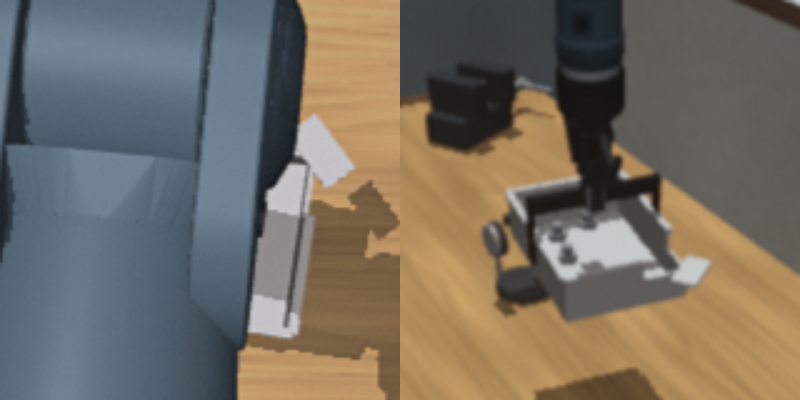

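>>> {"api": "carry_out", "payload": {
  "rows": [
    [[-0.001,0.002,-0.003],2,0.005],
    [[-0.003,0.006,-0.008],5,0.005],
    [[-0.007,0.012,-0.015],9,0.005],
    [[-0.012,0.022,-0.022],14,0.005],
    [[-0.018,0.034,-0.03],20,0.005],
    [[-0.024,0.046,-0.038],26,0.005],
    [[-0.03,0.058,-0.046],32,0.005],
    [[-0.036,0.07,-0.054],38,0.005],
    [[-0.042,0.082,-0.06],44,0.005],
    [[-0.048,0.094,-0.066],50,0.005],
    [[-0.054,0.106,-0.072],56,0.005],
    [[-0.06,0.118,-0.077],62,0.005],
    [[-0.066,0.13,-0.081],68,0.005],
    [[-0.072,0.142,-0.084],74,0.005],
    [[-0.078,0.154,-0.087],80,0.005],
    [[-0.083,0.164,-0.089],86,0.005],
    [[-0.087,0.172,-0.09],91,0.005],
    [[-0.09,0.177,-0.091],95,0.005],
    [[-0.091,0.18,-0.092],98,0.005],
    [[-0.092,0.182,-0.092],100,0.005]
  ]
}}

```text
clock: 10.2
tool_pos: [632.0, 217.5, 384.1]
tcp_rot: [-2.482, -1.831, -0.116]
ft_force: [-0.0, -0.1, -4.9]
gripper_width: 0.153
gripper_force: 58.7
```

```bash
cat >> h.py <<'E'
def tote():
    s,R=st(); Z=-R[:,2]; X=-R[:,1]; Y=-R[:,0]   # tote axes: x=-tool y, y=-tool x (flush grip assumed)
    print("tote z-comps x,y",X[2].round(3),Y[2].round(3),"tilt",np.degrees(np.arccos(Z[2])).round(1),"low az",np.degrees(np.arctan2(Z[1],Z[0])).round(1))
    b=s["tool_pos"]-19*R[:,2]; print("corner",(b+101*X+71*Y-91*Z).round())
    for n,D in(("radial20",[np.cos(.35),np.sin(.35),0]),("up",[0,0,1])): print(n,(R.T@D).round(3))
E
python3 -c "
from h import *
tote()"
```

```text
t 10.2 q [0.199 0.62  0.873 1.779 0.081 2.071] p [632.  217.5 384.1] F [-0.  -0.1 -4.9] w 0.153 58.7
[[ 0.294  0.955  0.028]
 [ 0.951 -0.295  0.089]
 [ 0.093  0.001 -0.996]]
tote z-comps x,y -0.001 -0.093 tilt 5.3 low az -107.6
corner [517. 186. 306.]
radial20 [0.602 0.796 0.057]
up [ 0.093  0.001 -0.996]
```

>>> {"api": "carry_out", "payload": {
  "rows": [
    [[0.01,0.012,-0.003],0,0.005],
    [[0.025,0.032,-0.01],0,0.005],
    [[0.045,0.06,-0.02],0,0.005],
    [[0.07,0.09,-0.03],0,0.005],
    [[0.1,0.13,-0.04],0,0.005],
    [[0.13,0.17,-0.05],0,0.005],
    [[0.16,0.21,-0.06],0,0.005],
    [[0.19,0.25,-0.07],0,0.005],
    [[0.22,0.29,-0.08],0,0.005],
    [[0.24,0.32,-0.08],0,0.005],
    [[0.24,0.32,-0.08],0,0.005]
  ]
}}

```text
clock: 11.3
tool_pos: [726.5, 257.2, 329.3]
tcp_rot: [-2.494, -1.839, -0.197]
ft_force: [-0.3, 1.2, -5.6]
gripper_width: 0.146
gripper_force: 61.3
```

```bash
python3 -c "
from h import *
tote()"
```

```text
t 11.3 q [0.224 0.878 1.219 1.81  0.084 2.099] p [726.5 257.2 329.3] F [-0.3  1.2 -5.6] w 0.146 61.3
[[ 0.291  0.953  0.08 ]
 [ 0.949 -0.298  0.104]
 [ 0.123  0.046 -0.991]]
tote z-comps x,y -0.046 -0.123 tilt 7.6 low az -127.6
corner [615. 227. 245.]
radial20 [0.598 0.793 0.111]
up [ 0.123  0.046 -0.991]
```

>>> {"api": "carry_out", "payload": {
  "rows": [
    [[0.26,0.325,-0.14],0,0.005],
    [[0.26,0.325,-0.14],0,0.005],
    [[0.26,0.325,-0.14],0,0.005],
    [[0.26,0.325,-0.14],0,0.005],
    [[0.26,0.325,-0.14],0,0.005],
    [[0.26,0.325,-0.14],0,0.005],
    [[0.26,0.325,-0.14],0,0.005],
    [[0.26,0.325,-0.14],0,0.005],
    [[0.26,0.325,-0.14],0,0.005],
    [[0.26,0.325,-0.14],0,0.005]
  ]
}}

```text
clock: 12.3
tool_pos: [767.5, 282.6, 301.1]
tcp_rot: [-2.505, -1.843, -0.281]
ft_force: [-0.7, 0.6, -5.8]
gripper_width: 0.154
gripper_force: 61.3
```

```bash
python3 -c "
from h import *
tote()"
```

```text
t 12.3 q [0.243 0.921 1.22  1.709 0.086 2.123] p [767.5 282.6 301.1] F [-0.7  0.6 -5.8] w 0.154 61.3
[[ 0.287  0.949  0.133]
 [ 0.945 -0.303  0.121]
 [ 0.156  0.091 -0.984]]
tote z-comps x,y -0.091 -0.156 tilt 10.4 low az -137.7
corner [661. 255. 210.]
radial20 [0.594 0.787 0.167]
up [ 0.156  0.091 -0.984]
```

>>> {"api": "carry_out", "payload": {
  "rows": [
    [[0.57,0.68,-0.46],0,0.005],
    [[0.57,0.68,-0.46],0,0.005],
    [[0.57,0.68,-0.46],0,0.005],
    [[0.57,0.68,-0.46],0,0.005]
  ]
}}

```text
clock: 12.7
tool_pos: [779.0, 293.1, 322.8]
tcp_rot: [-2.514, -1.846, -0.368]
ft_force: [-0.3, 0.9, -5.1]
gripper_width: 0.155
gripper_force: 61.4
```

```bash
python3 -c "
from h import *
tote()"
```

```text
t 12.7 q [0.251 0.899 1.22  1.674 0.088 2.135] p [779.  293.1 322.8] F [-0.3  0.9 -5.1] w 0.155 61.4
[[ 0.282  0.941  0.187]
 [ 0.941 -0.309  0.139]
 [ 0.189  0.137 -0.972]]
tote z-comps x,y -0.137 -0.189 tilt 13.5 low az -143.4
corner [677. 267. 226.]
radial20 [0.587 0.778 0.223]
up [ 0.189  0.137 -0.972]
```

>>> {"api": "carry_out", "payload": {
  "rows": [
    [[0.56,0.69,-0.32],0,0.005],
    [[0.56,0.69,-0.32],0,0.005],
    [[0.56,0.69,-0.32],0,0.005]
  ]
}}

```text
clock: 13.0
tool_pos: [799.3, 303.1, 330.7]
tcp_rot: [2.496, 1.829, 0.448]
ft_force: [-0.6, -0.6, -4.9]
gripper_width: 0.151
gripper_force: 61.4
```

>>> {"api": "carry_out", "payload": {
  "rows": [
    [[0.56,0.69,-0.28],0,0.005],
    [[0.56,0.69,-0.28],0,0.005],
    [[0.56,0.69,-0.28],0,0.005]
  ]
}}

```text
clock: 13.3
tool_pos: [819.2, 312.6, 340.9]
tcp_rot: [2.475, 1.809, 0.527]
ft_force: [-0.5, -0.2, -4.8]
gripper_width: 0.145
gripper_force: 61.4
```

```bash
python3 - <<'E'
from h import *
tote()
c=cams.capture("side");t=cams.capture("top")
q=np.hstack([cv2.resize(i,(400,400)) for i in(t["pixels"][20:220,100:300],c["pixels"][40:200,225:385])])
cv2.imwrite("pics/tilt1.png",q[:,:,::-1])
E
```

```text
t 13.3 q [0.259 0.892 1.22  1.569 0.093 2.154] p [819.2 312.6 340.9] F [-0.5 -0.2 -4.8] w 0.145 61.4
[[ 0.266  0.92   0.288]
 [ 0.931 -0.323  0.172]
 [ 0.251  0.222 -0.942]]
tote z-comps x,y -0.222 -0.251 tilt 19.6 low az -149.1
corner [728. 292. 233.]
radial20 [0.569 0.753 0.329]
up [ 0.251  0.222 -0.942]
```

View pics/tilt1.png

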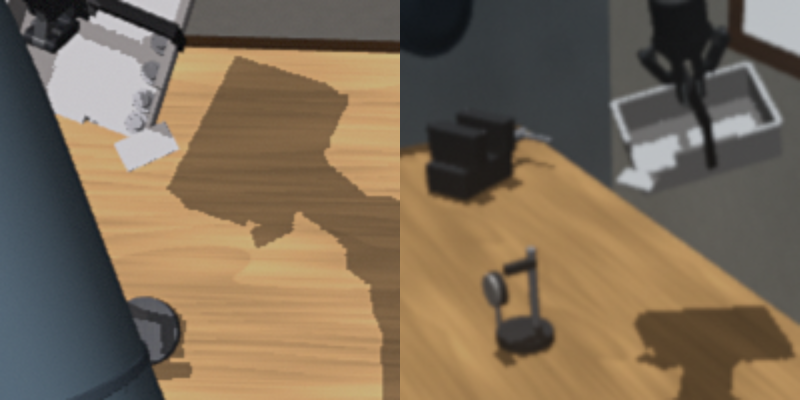

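The crops show the four plugs sitting against the +y wall near the lip: top crop (155,42), (150,70), (142,98) and (137,120), with the lip at (148,147). The tote's far end is nearing the back wall. I'll swing left, turn so more of the slope falls on tote x, then tip further.

>>> {"api": "carry_out", "payload": {
  "rows": [
    [[0.002,-0.004,0],-1,0.005],
    [[0.006,-0.012,-0.001],-2,0.005],
    [[0.014,-0.026,-0.003],-4,0.005],
    [[0.025,-0.046,-0.005],-6,0.005],
    [[0.038,-0.072,-0.007],-8,0.005],
    [[0.053,-0.1,-0.01],-10,0.005],
    [[0.07,-0.13,-0.013],-12,0.005],
    [[0.086,-0.16,-0.016],-14,0.005],
    [[0.102,-0.19,-0.019],-16,0.005],
    [[0.117,-0.22,-0.022],-18,0.005],
    [[0.131,-0.247,-0.024],-19,0.005],
    [[0.143,-0.27,-0.026],-20,0.005],
    [[0.153,-0.29,-0.028],-20,0.005],
    [[0.16,-0.303,-0.029],-20,0.005],
    [[0.165,-0.311,-0.03],-20,0.005],
    [[0.167,-0.315,-0.03],-20,0.005]
  ]
}}

```text
clock: 15.0
tool_pos: [565.1, 565.0, 341.1]
tcp_rot: [2.085, 2.172, 0.501]
ft_force: [0.7, 0.5, -4.9]
gripper_width: 0.155
gripper_force: 61.4
```

```bash
sed -i 's/("radial20",\[np.cos(.35),np.sin(.35),0\])/("radial45",[.707,.707,0])/' h.py; python3 -c "
from h import *
tote()"
```

```text
t 15.0 q [ 0.731  0.572  0.606  1.269 -0.064  2.25 ] p [565.1 565.  341.1] F [ 0.7  0.5 -4.9] w 0.155 61.4
[[-0.065  0.956  0.288]
 [ 0.985  0.015  0.172]
 [ 0.16   0.294 -0.942]]
tote z-comps x,y -0.294 -0.16 tilt 19.6 low az -149.1
corner [494. 506. 232.]
radial45 [0.651 0.686 0.325]
up [ 0.16   0.294 -0.942]
```

>>> {"api": "carry_out", "payload": {
  "rows": [
    [[0.01,0.01,-0.003],0,0.005],
    [[0.03,0.033,-0.01],0,0.005],
    [[0.055,0.06,-0.02],0,0.005],
    [[0.08,0.09,-0.03],0,0.005],
    [[0.12,0.14,-0.04],0,0.005],
    [[0.3,0.35,-0.1],0,0.005],
    [[0.6,0.7,-0.21],0,0.005],
    [[0.6,0.7,-0.21],0,0.005]
  ]
}}

```text
clock: 15.8
tool_pos: [630.8, 620.3, 375.6]
tcp_rot: [2.069, 2.159, 0.593]
ft_force: [-0.1, -0.0, -5.2]
gripper_width: 0.155
gripper_force: 61.9
```

>>> {"api": "carry_out", "payload": {
  "rows": [
    [[0.6,0.7,-0.2],0,0.005],
    [[0.6,0.7,-0.2],0,0.005],
    [[0.6,0.7,-0.2],0,0.005]
  ]
}}

```text
clock: 16.1
tool_pos: [649.2, 634.8, 386.1]
tcp_rot: [2.052, 2.146, 0.677]
ft_force: [-0.5, -0.4, -6.2]
gripper_width: 0.148
gripper_force: 61.9
```

```bash
python3 -c "
from h import *
tote()"
```

```text
t 16.1 q [ 0.724  0.859  1.221  1.477 -0.057  2.237] p [649.2 634.8 386.1] F [-0.5 -0.4 -6.2] w 0.148 61.9
[[-0.09   0.926  0.366]
 [ 0.969 -0.004  0.248]
 [ 0.232  0.377 -0.897]]
tote z-comps x,y -0.377 -0.232 tilt 26.3 low az -145.9
corner [588. 584. 267.]
radial45 [0.621 0.652 0.435]
up [ 0.232  0.377 -0.897]
```

>>> {"api": "carry_out", "payload": {
  "rows": [
    [[-0.003,-0.003,-0.002],0,0.005],
    [[-0.01,-0.01,-0.007],0,0.005],
    [[-0.02,-0.02,-0.014],0,0.005],
    [[-0.03,-0.03,-0.02],0,0.005],
    [[-0.038,-0.04,-0.026],0,0.005],
    [[-0.043,-0.046,-0.03],0,0.005],
    [[-0.045,-0.048,-0.031],0,0.005],
    [[-0.045,-0.048,-0.031],0,0.005],
    [[-0.045,-0.048,-0.031],0,0.005],
    [[-0.045,-0.048,-0.031],0,0.005],
    [[-0.045,-0.048,-0.031],0,0.005],
    [[-0.045,-0.048,-0.031],0,0.005],
    [[-0.045,-0.048,-0.031],0,0.005],
    [[-0.045,-0.048,-0.031],0,0.005],
    [[-0.045,-0.048,-0.031],0,0.005]
  ]
}}

```text
clock: 17.6
tool_pos: [597.3, 583.8, 383.9]
tcp_rot: [2.053, 2.147, 0.674]
ft_force: [-0.8, 0.4, -4.7]
gripper_width: 0.151
gripper_force: 61.9
```

```bash
python3 - <<'E'
from h import *
tote(); s=arm.sense(); R=Rn.from_rotvec(s["tcp_rot"]).as_matrix(); Z=-R[:,2]; X=-R[:,1]; Y=-R[:,0]
p=s["tool_pos"]-19*R[:,2]+101*X+71*Y-91*Z
o=[]
for n in("top","side"):
    c=cams.capture(n); u=proj(c,p)[0]; print(n,u)
    x,y=[int(np.clip(v,50,m-50)) for v,m in zip(u,(640,400))]; print(x,y)
    o.append(cv2.resize(c["pixels"][y-50:y+50,x-50:x+50],(400,400),interpolation=cv2.INTER_CUBIC))
cv2.imwrite("pics/tilt2.png",np.hstack(o)[:,:,::-1])
E
```

```text
t 17.6 q [ 0.718  0.552  0.633  1.199 -0.054  2.232] p [597.3 583.8 383.9] F [-0.8  0.4 -4.7] w 0.151 61.9
[[-0.089  0.927  0.365]
 [ 0.969 -0.004  0.247]
 [ 0.23   0.375 -0.898]]
tote z-comps x,y -0.375 -0.23 tilt 26.1 low az -145.9
corner [536. 533. 265.]
radial45 [0.622 0.653 0.432]
up [ 0.23   0.375 -0.898]
top [ 37.61922779 173.19344369]
50 173
side [246.6033933   97.02040382]
246 97
```

View pics/tilt2.png

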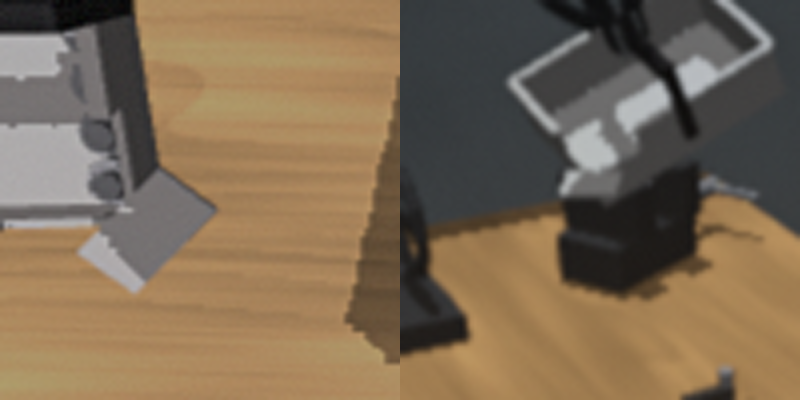

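The top crop shows plugs against the +y wall at (103,185) and (98,133), a faint third near (80,75), and the fourth hidden by the bar. I'll move to a spot where the camera can see all four.

>>> {"api": "carry_out", "payload": {
  "rows": [
    [[-0.003,0.001,0],0,0.005],
    [[-0.01,0.004,-0.001],0,0.005],
    [[-0.022,0.008,-0.002],0,0.005],
    [[-0.038,0.014,-0.004],0,0.005],
    [[-0.058,0.022,-0.006],0,0.005],
    [[-0.08,0.03,-0.008],0,0.005],
    [[-0.104,0.039,-0.01],0,0.005],
    [[-0.128,0.048,-0.012],0,0.005],
    [[-0.152,0.057,-0.015],0,0.005],
    [[-0.176,0.066,-0.017],0,0.005],
    [[-0.198,0.075,-0.019],0,0.005],
    [[-0.217,0.082,-0.021],0,0.005],
    [[-0.233,0.088,-0.023],0,0.005],
    [[-0.245,0.093,-0.024],0,0.005],
    [[-0.252,0.096,-0.025],0,0.005],
    [[-0.255,0.097,-0.025],0,0.005],
    [[-0.255,0.097,-0.025],0,0.005]
  ]
}}

```text
clock: 19.4
tool_pos: [700.8, 330.1, 383.9]
tcp_rot: [2.053, 2.148, 0.674]
ft_force: [-1.0, 0.8, -5.2]
gripper_width: 0.15
gripper_force: 61.9
```

```bash
cat >> h.py <<'E'
def look(name,h=45):
    tote(); s=arm.sense(); R=Rn.from_rotvec(s["tcp_rot"]).as_matrix(); Z=-R[:,2]; X=-R[:,1]; Y=-R[:,0]
    b=s["tool_pos"]-19*R[:,2]; c=cams.capture("top"); T=lambda x,y,z:proj(c,b+x*X+y*Y+z*Z)[0]
    p=T(101,71,-91); x,y=[int(np.clip(v,h,m-h)) for v,m in zip(p,(640,400))]; k=590/(2*h)
    im=cv2.resize(c["pixels"][y-h:y+h,x-h:x+h],(590,590),interpolation=cv2.INTER_CUBIC); im=cv2.convertScaleAbs(im,alpha=1.3,beta=15)
    f=lambda q:tuple(int(v) for v in (q-[x-h,y-h]+.5)*k)
    cv2.circle(im,f(p),4,(255,0,0),-1)
    # 90 mm arc on the plane of the plug centres (10 mm above floor)
    a=[f(T(101-89*np.cos(t),71-89*np.sin(t),-81)) for t in np.linspace(0,np.pi/2,30)]
    cv2.polylines(im,[np.int32(a)],False,(255,0,0),1); cv2.imwrite(name,im[:,:,::-1])
E
python3 -c "
from h import *
look('pics/v3.png')"
```

```text
t 19.4 q [0.308 0.4   0.392 1.123 0.125 1.862] p [700.8 330.1 383.9] F [-1.   0.8 -5.2] w 0.15 61.9
[[-0.089  0.927  0.365]
 [ 0.969 -0.004  0.247]
 [ 0.23   0.375 -0.898]]
tote z-comps x,y -0.375 -0.23 tilt 26.1 low az -145.9
corner [640. 280. 265.]
radial45 [0.622 0.653 0.432]
up [ 0.23   0.375 -0.898]
```

View pics/v3.png

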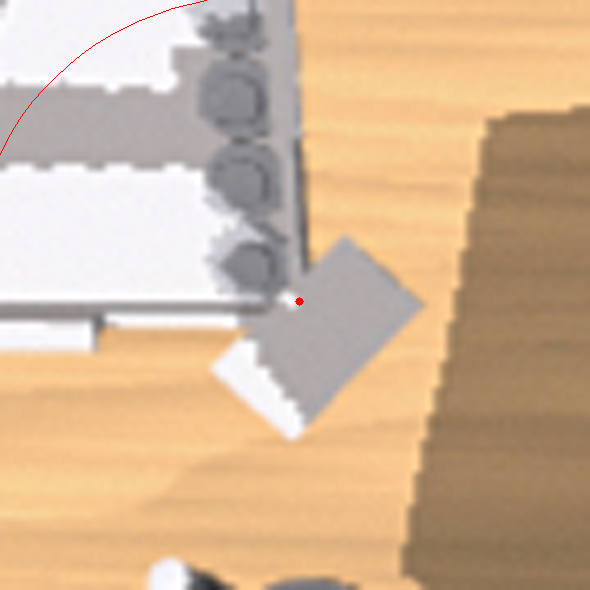

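All four plugs are in line along the +y wall, at (250,265), (242,180), (233,97) and (230,25), inside the 89 mm arc. I'll do a short, slow rock towards x to close any gaps.

>>> {"api": "carry_out", "payload": {
  "rows": [
    [[0,0,0],-2,0.005],
    [[0,0,0],-5,0.005],
    [[0,0,0],-9,0.005],
    [[0,0,0],-13,0.005],
    [[0,0,0],-17,0.005],
    [[0,0,0],-20,0.005],
    [[0,0,0],-22,0.005],
    [[0,0,0],-22,0.005],
    [[0,0,0],-22,0.005],
    [[0,0,0],-22,0.005],
    [[0,0,0],-20,0.005],
    [[0,0,0],-17,0.005],
    [[0,0,0],-13,0.005],
    [[0,0,0],-9,0.005],
    [[0,0,0],-5,0.005],
    [[0,0,0],-2,0.005],
    [[0,0,0],0,0.005],
    [[0,0,0],0,0.005],
    [[0,0,0],0,0.005],
    [[0,0,0],0,0.005]
  ]
}}

```text
clock: 21.45
tool_pos: [700.8, 330.1, 384.0]
tcp_rot: [2.052, 2.148, 0.674]
ft_force: [0.2, 0.1, -5.5]
gripper_width: 0.154
gripper_force: 61.9
```

```bash
python3 -c "
from h import *
look('pics/v4.png',52)"
```

```text
t 21.45 q [0.308 0.4   0.392 1.123 0.125 1.861] p [700.8 330.1 384. ] F [ 0.2  0.1 -5.5] w 0.154 61.9
[[-0.09   0.927  0.365]
 [ 0.969 -0.003  0.247]
 [ 0.23   0.376 -0.898]]
tote z-comps x,y -0.376 -0.23 tilt 26.1 low az -145.9
corner [640. 279. 265.]
radial45 [0.622 0.653 0.432]
up [ 0.23   0.376 -0.898]
```

View pics/v4.png

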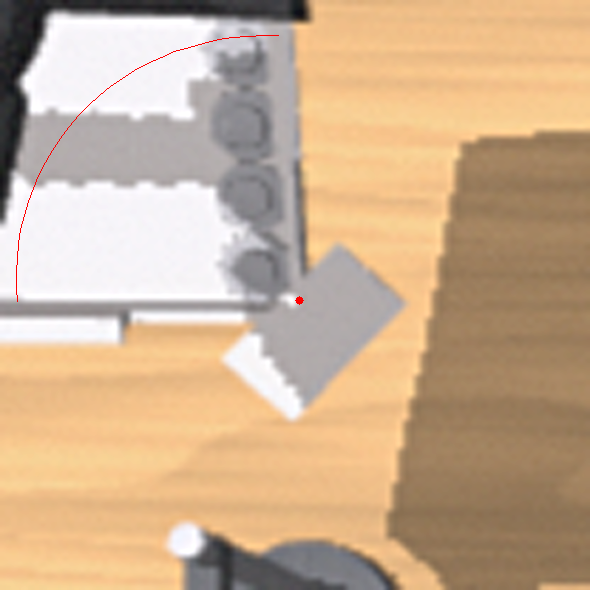

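```bash
python3 -c "
from plant import job
print(job.hand_in())"
```

```text
the job is handed in; nothing more can be done
None
```

I handed the job in with the tote held still by its bar, tipped about 26° and clear of the bench, and all four plugs packed against the +y wall from the pouring corner; the farthest is about 85 mm from it (limit 90 mm), none were seen to spill, and the verdict was not shown.

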